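# Lock the spice grinder's jar and set its grind dial

## Robot

A 6-joint arm with a two-finger parallel gripper is mounted at the origin on the work surface. World frame = base frame: x ahead of the robot, y to its left, z up, the work surface at z = 0. Lengths are in mm, angles in rad, forces in N, time in s.
With the tool pointing down it reaches from about 275 to 750 mm from the base axis. Payload 10.2 kg.
Tool frame: the origin (TCP) lies at the very end of the fingers, on their centre line; the grasp point (between the pads) lies 19 mm behind it; z points along the fingers, y is the direction in which the jaws open and shut (so a half turn about z gives the same grasp; the last joint's range is limited). The gripper opens to 85 mm and grips with 20 to 120 N. Pads are 22 mm wide; open, the fingers measure 114 mm over their backs; the gripper's body (76 mm by 85 mm) begins 54 mm behind the grasp point. The pads swing forward as they close: fully open they stand 13 mm farther back than shut.
Start: joints at [-1.332, 0.313, 1.498, -0, 1.331, -0.223], TCP at [233.908, -470.019, 208.794] pointing down, gripper open.
Joint ranges: [-2.94, 2.94], [-0.97, 2.17], [0.19, 2.56], [-1.23, 4.37], [0.02, 3.11], [-2.88, 2.88]. Speed limits (rad/s): [2.39, 2.39, 3.01, 3.14, 3.14, 3.14].

## Interface

Orientations are given as a unit quaternion [w, x, y, z].
In Python, from rig import ctrl, eyes, order gives the robot as it stands.
- The arm moves only by the tool move_arm, never from a script. Its argument "deltas" is a list of rows, each a list of 6 numbers: the shift along the tool's x, y, z in cm, then the turn, a rotation vector about the tool's x, y, z in degrees. A call has exactly 10 rows; each row shifts and turns the commanded pose from where the row before left it, along the tool's axes as they then stand; what a row does not reach is not made up. A row lasts 1/10 s, in which the tool goes at most 50 mm and 8.59 degrees, less where a joint would pass 70% of its speed; a pose out of reach is approached as far as the arm can. A call is refused whole if a number of a shift passes 5 or a number of a turn 8.59, either way. A call with a gripper value outside its range is refused whole. "grip" is the finger opening in cm, from 0 to 8.54, set as the call begins (left out, the last holds). The fingers move at their own pace and stop on an object; "newtons" is the grip in N (left out, the last holds). Time passes only in rows, so rows that do not move let the fingers close, or fill a call up. It gives the time, the measured TCP pose, the force and the opening at its end, in the units of the state.
- ctrl.sense(): the state, without advancing time (a new reading comes with each control period).
- eyes.capture(name): name is "side" or "top" or "wrist"; returns the picture (480x640x3 uint8, blue, green, red); there is no depth.
- eyes.camera_params(name): a dict with "K" (3x3 intrinsics, pixels), "camera_from_world" (4x4, takes a point from world to camera coordinates). Camera axes: x right, y down, z forward; pixel columns grow to the right and rows downward; lengths in mm; the calibration is good to about 2 mm. The wrist camera is an equidistant fisheye: a pixel r from the principal point sees the ray r / f radians off the axis. A picture is of the moment at which its call begins: read the wrist's pose just before it. camera_params takes no time and is no camera call; for the wrist camera it gives the pose at the moment of the call.
- order.finish_job(): hands the job in, once; it reports no verdict.
The state is a dict: "time_s": time; "joints": joint angles; "dq": joint speeds; "tau": joint torques, N m; "eef_pos": TCP position; "ee_rot": TCP orientation; "force": force on the tool from outside, world axes, zero at the start; "wrist_torque": the same for the moment, N m; "grip_width": opening from 0.0 (shut) to 1.0 (fully open).
Only numpy, scipy, OpenCV 4.12 (cv2) and the standard library are available. Lean on these libraries where they do the work, as an engineer would, in place of code of your own. Each camera call takes 0.05 s, during which the arm holds its last target.

## Task

The jar of the spice grinder on the shop counter sits in its collar but is not locked: press it down against its spring, turn it clockwise (seen from above) about a quarter turn to its stop, and let it spring back up locked. Then turn the grind dial until its pointer clicks in at the four-dot mark and let go. Leave the goods standing around the grinder where they are.

Things in the scene. Friction and masses are not known exactly. Their poses are not given: they have to be found in the camera images.
- grinder: Fixed white grinder base, 190 mm deep (its x), 310 mm wide (its y), flat steel deck 95 mm above the table. Origin: centre of its underside; x points away from the robot. Jar axis at y +85 mm (left seen from the robot), dial axis at y -85 mm. On the deck beside the jar a short black ridge marks where the jar's nub points unlocked, a longer one where it points locked.
- jar_grip (a point): Centre of the black grip bar on top of the jar, on the jar's vertical axis, 174 mm above the table with the jar up. Jar: squat steel cup 86 mm across, black lid; bar 54 mm long, 14 mm thick, 32 mm high (this point 16 mm below its top). x runs along the bar and towards the small steel nub on the jar's rim; z is up. The bar turns and sinks with the jar.
- jar (a joint): Turn of the jar, rad, growing clockwise seen from above: 0 to 0.06 as found (unlocked), 1.3 locked (end stop). With the jar up a hidden lug blocks it after about 0.1 rad; it passes only with the jar pressed down 6.5 mm or more all the way to 1.3. There the jar springs up again and cannot turn back.
- dial_grip (a point): Centre of the dial's black grip bar, on the dial's vertical axis, 120 mm above the table. Dial: black disc 54 mm across, 8 mm thick, on the deck; across it an upright bar 44 mm long, 14 mm thick, 32 mm high (this point 16 mm below its top). x runs along the bar and points where the dial's pointer (pointed nose and white line at one end) points; z is up.
- jar_lift (a joint): Height of the jar, m: 0 fully up (where its spring holds it), -0.008 fully pressed down. Pressing takes about 3 N to start, 6 N at the bottom stop.
- dial (a joint): Turn of the dial, rad, growing clockwise seen from above, 0 to 2.5. It clicks into six positions 0.5 rad apart: 0 at the one-dot mark, 0.5 two dots, 1.0 three, 1.5 four dots, 2.0 five, 2.5 six. A detent spring (about 0.12 N m) pulls it into the nearest one when let go, except close to half-way. It starts at one, two or three dots, now and then half-way between two of these.
- four_dots (a point): The four-dot mark: group of four small black raised dots (6 mm each) on the steel deck beside the dial, 43 mm from the dial's axis; the marks have one to six dots, on the side of the dial that faces the robot, counted up clockwise.
- pickle_jar: Bystander: amber jar with a green cap, 72 mm across, 110 mm high, standing on the table left of the grinder; origin at its underside.
- milk_tin: Bystander: steel tin with a pale label, 70 mm across, 100 mm high, on the table right of the grinder; origin at its underside.
- sauce_bottle: Bystander: red bottle, 56 mm across, 140 mm high, behind the grinder (far side); origin at its underside.
- tea_carton: Bystander: yellow carton 55 x 85 x 130 mm high, behind the grinder; origin at its underside.
- soap_pack: Bystander: green pack 60 x 95 x 35 mm high, lying between robot and grinder; origin at its underside.
- steel_bowl: Bystander: steel bowl 100 mm across, 40 mm high, between robot and grinder; origin at its underside.
- scale_weight: Bystander: brass scale weight with a knob, 48 mm across, 52 mm high, between robot and grinder; origin at its underside.

How it is judged (in metres and radians):
On the way, in this order (a step that is already met when the one before it is completed fails the run):
1. the jar is turned to its stop and has sprung up locked (value of joint jar above 1.15 rad and value of joint jar_lift above -0.0025 m), for 0.2 s.
2. the dial points at the four-dot mark (value of joint dial between 1.38 and 1.62 rad), for 0.3 s.
At the end, for the whole second after the job is handed in: The jar is locked (turned more than 1.15 rad and risen to within 2.5 mm of fully up), and the dial rests within 0.12 rad of the four-dot position (1.5 rad) (all of step 1 and all of step 2 and velocity of joint dial between -0.2 and 0.2 rad/s); the robot touches nothing.
It fails at once if a bystander is moved more than 40 mm from its place or tipped over (distance of any of pickle_jar, milk_tin, sauce_bottle, tea_carton, soap_pack, steel_bowl, scale_weight from where it was at the start of the episode above 0.04 m or angle between any of pickle_jar, milk_tin, sauce_bottle, tea_carton, soap_pack, steel_bowl, scale_weight's own z axis and vertical above 0.6 rad).
It also fails if it takes over 64 s, if anything falls off the work surface, if the arm or the gripper's body presses on something with over 40 N, if the wrist force passes 120 N, or if a joint passes its speed limit or range.

## Working session

There is one attempt and no reset: what is moved stays moved. The work goes in short steps, Python scripts to look and compute and a tool call to move; the robot and the scene stay as the last step left them, time stands still between calls to the robot, and variables do not carry over. Pictures are saved under pics/ and viewed, and the job is handed in when it is done.

Besides the shell and the picture viewer there is one more tool, called after "Emit:" in YAML: its name, and indented under it one key for each argument. move_arm: Moves the arm, as the interface text tells. Its arguments: {"type":"object","properties":{"deltas":{"type":"array"},"grip":{"type":"number"},"newtons":{"type":"number"}},"required":["deltas"]}

```bash
ls; mkdir -p pics; python3 - <<'E'
from rig import ctrl, eyes, order
import cv2
print(ctrl.sense())
for n in("side","top","wrist"):
    p=eyes.camera_params(n);print(n,p)
    cv2.imwrite(f"pics/{n}0.png",eyes.capture(n))
E
```

```text
pics
{'time_s': 0.0, 'joints': array([-1.33238401e+00,  3.13470121e-01,  1.49844855e+00, -3.21383112e-05,
        1.33101886e+00, -2.23414355e-01]), 'dq': array([-0.00071775, -0.00028993,  0.00038576, -0.00074207,  0.00115677,
        0.00179466]), 'tau': array([ 1.19086108e-03, -4.12260246e+01, -2.59743404e+01, -9.20732350e-05,
        4.16219162e-03, -3.96527611e-06]), 'eef_pos': array([ 233.83418911, -469.71795344,  208.22049105]), 'ee_rot': array([-6.72305566e-04,  9.73456673e-01,  2.28870386e-01, -2.06490006e-05]), 'force': array([-0.17482171, -0.05082093, -0.2807865 ]), 'wrist_torque': array([ 0.02888181, -0.03323143,  0.02408541]), 'grip_width': 0.999037242422896}
side {'K': array([[546.04284167,   0.        , 313.5868527 ],
       [  0.        , 546.04284167, 232.1417573 ],
       [  0.        ,   0.        ,   1.        ]]), 'camera_from_world': array([[-8.74494811e-01, -4.84956488e-01, -8.71946586e-03,
         5.12126616e+02],
       [-3.46617714e-01,  6.37409326e-01, -6.88160963e-01,
         2.38374160e+02],
       [ 3.39285993e-01, -5.98770870e-01, -7.25505658e-01,
    
[... 466 characters left out ...]
      [ 6.68541009e-02,  1.06469892e-02, -9.97705954e-01,
         1.06872118e+03],
       [ 0.00000000e+00,  0.00000000e+00,  0.00000000e+00,
         1.00000000e+00]])}
wrist {'K': array([[371.64829954,   0.        , 323.54884998],
       [  0.        , 371.64829954, 236.19291438],
       [  0.        ,   0.        ,   1.        ]]), 'camera_from_world': array([[ 4.45904697e-01, -8.95078751e-01, -1.74075498e-03,
        -5.25003684e+02],
       [-8.63711359e-01, -4.30787014e-01,  2.61582181e-01,
        -3.50415089e+01],
       [-2.34886547e-01, -1.15137213e-01, -9.65179637e-01,
         3.77240024e+02],
       [ 0.00000000e+00,  0.00000000e+00,  0.00000000e+00,
         1.00000000e+00]])}
```

View pics/side0.png

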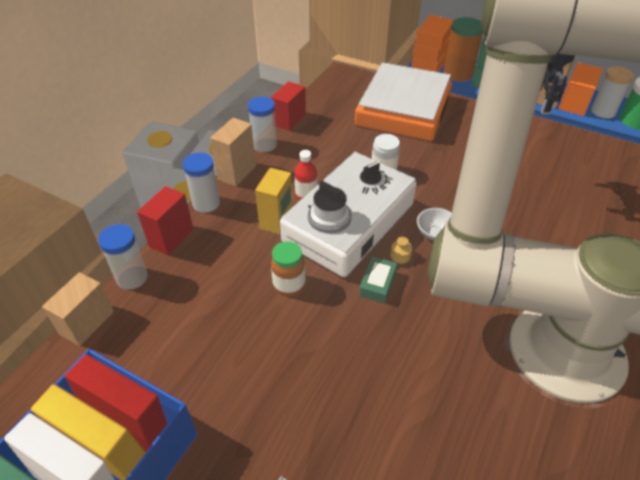

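View pics/top0.png

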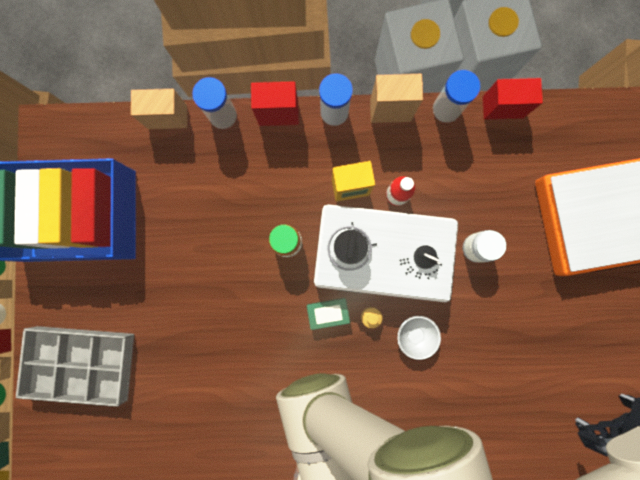

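View pics/wrist0.png

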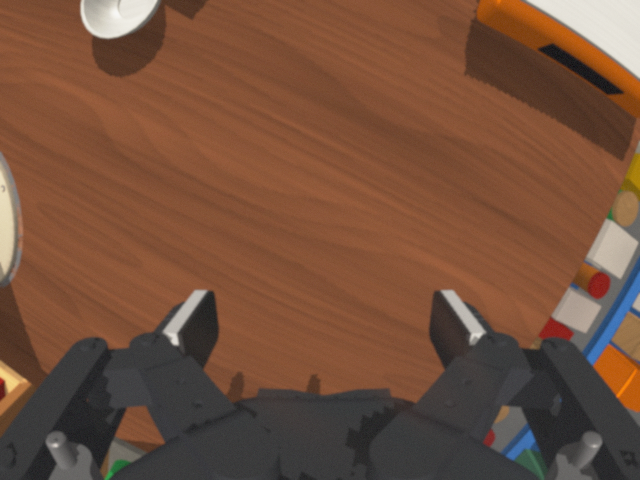

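```bash
python3 - <<'E'
import cv2
t=cv2.imread("pics/top0.png");s=cv2.imread("pics/side0.png")
cv2.imwrite("pics/topz.png",cv2.resize(t[195:310,305:465],None,fx=5,fy=5,interpolation=cv2.INTER_CUBIC))
cv2.imwrite("pics/sidez.png",cv2.resize(s[145:275,270:430],None,fx=4.6,fy=4.6,interpolation=cv2.INTER_CUBIC))
E
```

```text
(no output)
```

View pics/topz.png

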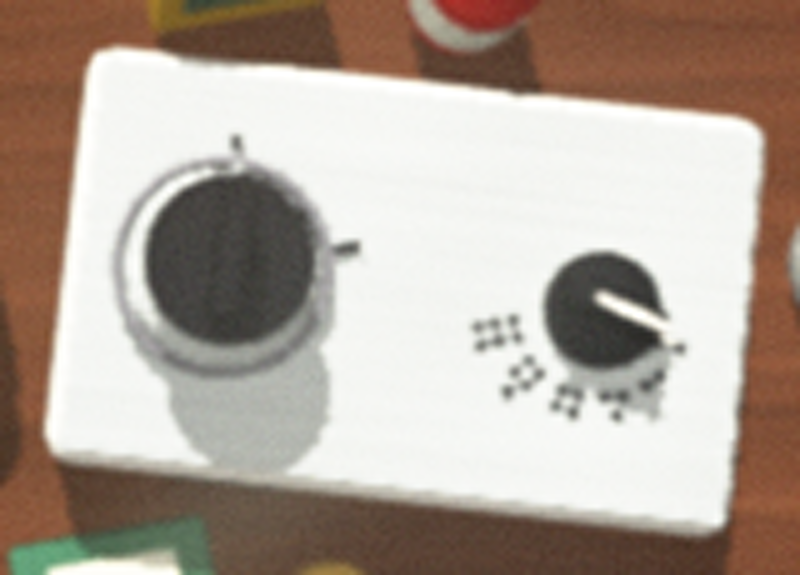

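View pics/sidez.png

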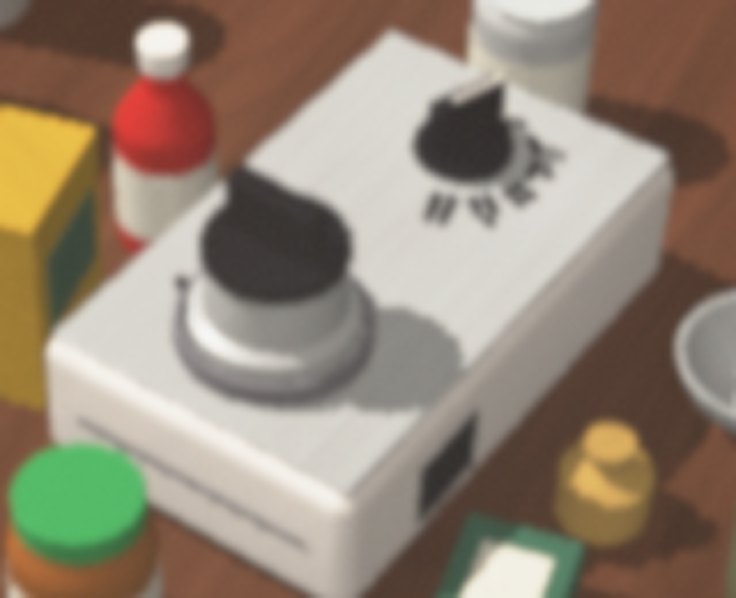

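```bash
cat > h.py <<'E'
import numpy as np, cv2
from rig import ctrl, eyes, order
def rays(name,px,P=None):
    P=P or eyes.camera_params(name);K=P["K"];T=P["camera_from_world"]
    px=np.atleast_2d(np.asarray(px,float))
    d=np.stack([(px[:,0]-K[0,2])/K[0,0],(px[:,1]-K[1,2])/K[1,1],np.ones(len(px))],1)
    if name=="wrist":
        r=np.hypot(d[:,0],d[:,1]);s=np.where(r>1e-9,np.sin(r)/np.maximum(r,1e-9),1)
        d=np.stack([d[:,0]*s,d[:,1]*s,np.cos(r)],1)
    R=T[:3,:3];return -R.T@T[:3,3], d@R
def onz(name,px,z,P=None):
    o,d=rays(name,px,P);return o+d*((z-o[2])/d[:,2])[:,None]
def proj(name,X,P=None):
    P=P or eyes.camera_params(name);K=P["K"];T=P["camera_from_world"]
    X=np.atleast_2d(np.asarray(X,float));c=X@T[:3,:3].T+T[:3,3]
    if name=="wrist":
        rr=np.hypot(c[:,0],c[:,1]);th=np.arctan2(rr,c[:,2]);u=c[:,:2]/np.maximum(rr,1e-9)[:,None]*th[:,None]
    else: u=c[:,:2]/c[:,2:]
    return u*K[0,0]+K[:2,2]
E
python3 - <<'E'
from h import *
t=cv2.imread("pics/top0.png")
hsv=cv2.cvtColor(t,cv2.COLOR_BGR2HSV)
m=((hsv[...,1]<40)&(hsv[...,2]>150)).astype(np.uint8)
m[:200]=0;m[310:]=0;m[:,:300]=0;m[:,462:]=0
m=cv2.morphologyEx(m,cv2.MORPH_CLOSE,np.ones((25,25)))
c=max(cv2.findContours(m,0,1)[0],key=cv2.contourArea)
w=onz("top",c[:,0,:],95)
r=cv2.minAreaRect(w[:,:2].astype(np.float32));print(r);b=cv2.boxPoints(r);print(b)
# jar lid / dial: dark masks
d=(hsv[...,2]<95).astype(np.uint8);d[:200]=0;d[310:]=0;d[:,:318]=0;d[:,455:]=0
n,l,st,ce=cv2.connectedComponentsWithStats(d)
for i in range(1,n):
    if st[i,4]>5: print(st[i],ce[i],onz("top",ce[i],158)[0],onz("top",ce[i],95)[0])
z=lambda u,v:(305+u/5-.4,195+v/5-.4)
for nm,p,h in[("ridge short",(237,145),95),("ridge long",(346,248),95),("line a",(598,298),136),("line b",(672,330),136),("1dot",(680,348),95),("4dots",(568,400),95),("4dots5",(523,378),95),("6dots",(497,332),95)]:
    print(nm,onz("top",z(*p),h)[0])
E
```

```text
((546.095458984375, -102.978759765625), (235.09596252441406, 332.1572570800781), 2.8513944149017334)
[[ 420.4313     57.046738]
 [ 436.95474  -274.69925 ]
 [ 671.75964  -263.00427 ]
 [ 655.2362     68.74173 ]]
[338 200  34   8 142] [355.73239437 202.65492958] [650.60571913 -35.78245126 158.        ] [660.71279925 -40.44536904  95.        ]
[390 201  23  12 121] [402.32231405 207.55371901] [ 637.5583425  -133.79852707  158.        ] [ 646.79739822 -144.98232232   95.        ]
[335 230  33  34 862] [350.64849188 246.59512761] [557.68529963 -22.30422065 158.        ] [561.61050942 -26.07044991  95.        ]
[415 246  22  23 341] [424.63929619 257.0058651 ] [ 531.89740416 -176.61829281  158.        ] [ 534.10698001 -190.6508294    95.        ]
[318 288  25  15 159] [325.67295597 295.03773585] [457.575529    32.81448346 158.        ] [454.84057062  32.71522733  95.        ]
[336 291   6   4  12] [338.16666667 291.83333333] [463.6116724    6.53329679 158.        ] [461.27829051   4.68558871  95.        ]
[368 296  83  14 772] [407.80440415 304.02979275] [ 434.83874151 -137.72781856  158.        ] [ 430.59113528 -149.17302429   95.        ]
[364 305   4   3   6] [365.16666667 305.83333333] [433.21280387 -48.92265234 158.        ] [428.85702621 -54.45976999  95.        ]
ridge short [613.39219511 -30.62650244  95.        ]
ridge long [565.67784909 -78.10768494  95.        ]
line a [ 538.71320449 -180.82037007  136.        ]
line b [ 524.19863003 -211.89252506  136.        ]
1dot [ 517.15796737 -225.53046241   95.        ]
4dots [ 495.22742543 -174.75665934   95.        ]
4dots5 [ 505.51613743 -155.10569904   95.        ]
6dots [ 526.33050873 -144.28727149   95.        ]
```

Emit:
move_arm:
  deltas:
    - [0, 0, -0.8, 0, 0, -8]
    - [0, 0, -0.8, 0, 0, -8]
    - [0, 0, -0.8, 0, 0, -8]
    - [0, 0, -0.8, 0, 0, -8]
    - [0, 0, -0.8, 0, 0, -8]
    - [0, 0, -0.8, 0, 0, -8]
    - [0, 0, -0.8, 0, 0, -8]
    - [0, 0, -0.8, 0, 0, -8]
    - [0, 0, -0.8, 0, 0, -8]
    - [0, 0, -0.8, 0, 0, -8]

```text
time_s: 1.15
eef_pos: [233.9, -469.9, 288.8]
ee_rot: [-0.0, 0.596, 0.803, 0.0]
force: [-1.0, -0.6, -0.2]
grip_width: 0.998
```

Emit:
move_arm:
  deltas:
    - [2.8, 3.6, 0, 0, 0, 0]
    - [2.8, 3.6, 0, 0, 0, 0]
    - [2.8, 3.6, 0, 0, 0, 0]
    - [2.8, 3.6, 0, 0, 0, 0]
    - [2.8, 3.6, 0, 0, 0, 0]
    - [2.8, 3.6, 0, 0, 0, 0]
    - [2.8, 3.6, 0, 0, 0, 0]
    - [2.8, 3.6, 0, 0, 0, 0]
    - [2.8, 3.6, 0, 0, 0, 0]
    - [2.8, 3.6, 0, 0, 0, 0]

```text
time_s: 2.15
eef_pos: [500.6, -97.7, 288.7]
ee_rot: [-0.0, 0.599, 0.801, -0.0]
force: [-0.1, -0.7, 0.8]
grip_width: 1.0
```

Emit:
move_arm:
  deltas:
    - [2.8, 3.6, 0, 0, 0, 0]
    - [2.8, 3.6, 0, 0, 0, 0]
    - [0, 0, 0, 0, 0, -8]
    - [0, 0, 0, 0, 0, -8]
    - [0, 0, 0, 0, 0, -8]
    - [0, 0, 0, 0, 0, -8]
    - [0, 0, 0, 0, 0, -8]
    - [0, 0, 0, 0, 0, -8]
    - [0, 0, 0, 0, 0, -8]
    - [0, 0, 0, 0, 0, -8]

```text
time_s: 3.15
eef_pos: [552.9, -25.4, 288.5]
ee_rot: [-0.0, 0.08, 0.997, 0.0]
force: [0.5, 0.7, 1.2]
grip_width: 0.999
```

```bash
python3 - <<'E'
from h import *
import json
P=eyes.camera_params("wrist");im=eyes.capture("wrist")
cv2.imwrite("pics/w1.png",im)
np.savez("w1.npz",K=P["K"],T=P["camera_from_world"])
print(P, ctrl.sense()["joints"])
E
```

```text
{'K': array([[371.64829954,   0.        , 323.54884998],
       [  0.        , 371.64829954, 236.19291438],
       [  0.        ,   0.        ,   1.        ]]), 'camera_from_world': array([[ 1.59684666e-01,  9.87167849e-01,  6.67607494e-04,
        -6.23384975e+01],
       [ 9.52893912e-01, -1.54317086e-01,  2.61111908e-01,
        -5.84636097e+02],
       [ 2.57864304e-01, -4.10594087e-02, -9.65308306e-01,
         3.10659420e+02],
       [ 0.00000000e+00,  0.00000000e+00,  0.00000000e+00,
         1.00000000e+00]])} [-2.57549512e-01  3.36628498e-01  1.26007829e+00  1.17699741e-05
  1.54555770e+00 -1.67441230e+00]
```

View pics/w1.png

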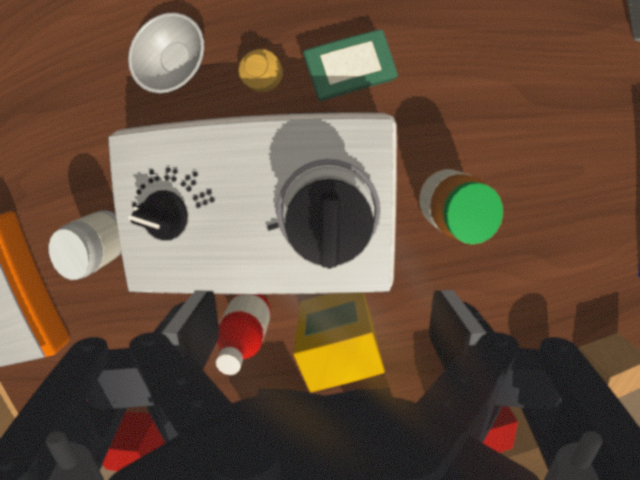

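```bash
python3 - <<'E'
import cv2
t=cv2.imread("pics/w1.png")
cv2.imwrite("pics/w1a.png",cv2.resize(t[150:280,255:405],None,fx=4.5,fy=4.5,interpolation=cv2.INTER_CUBIC))
cv2.imwrite("pics/w1b.png",cv2.resize(t[150:260,110:260],None,fx=5,fy=5,interpolation=cv2.INTER_CUBIC))
E
```

```text
(no output)
```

View pics/w1a.png

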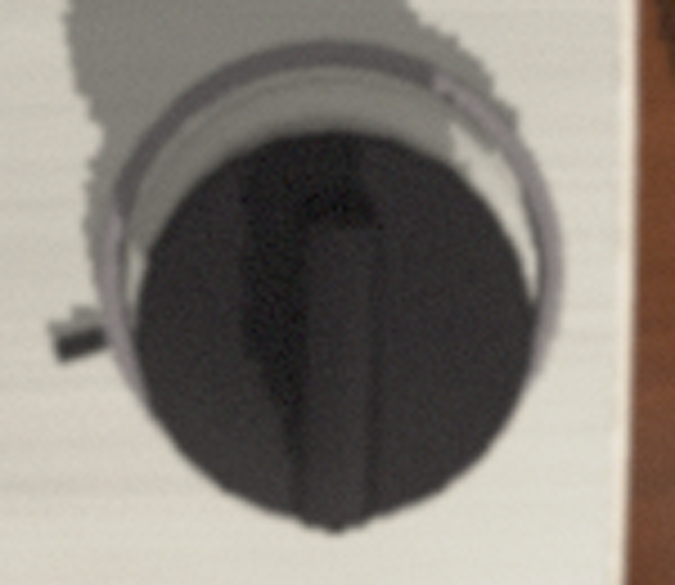

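View pics/w1b.png

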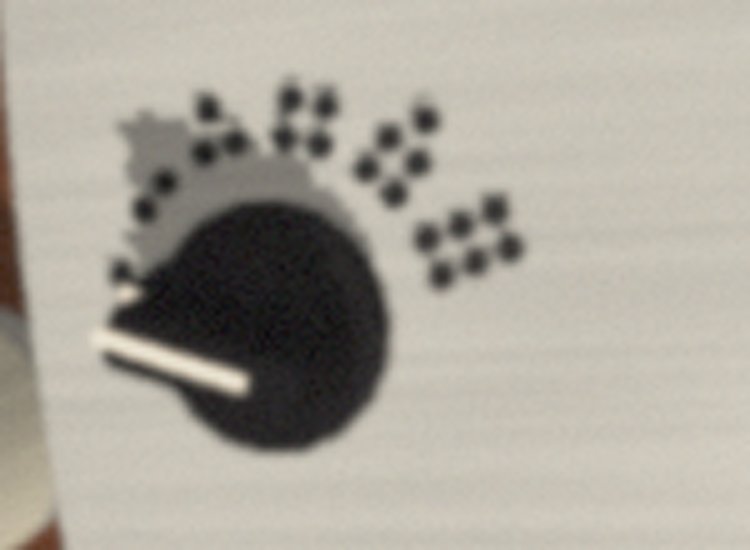

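```bash
python3 - <<'E'
from h import *
z=np.load("w1.npz");P={"K":z["K"],"camera_from_world":z["T"]}
a=lambda u,v:(255+u/4.5-.39,150+v/4.5-.39)
b=lambda u,v:(110+u/5-.4,150+v/5-.4)
im=cv2.imread("pics/w1.png")
g=cv2.GaussianBlur(im,(3,3),0).max(2)
def blob(thr,x0,x1,y0,y1):
    m=np.zeros(g.shape,np.uint8);m[y0:y1,x0:x1]=g[y0:y1,x0:x1]<thr
    m=cv2.morphologyEx(m,cv2.MORPH_OPEN,cv2.getStructuringElement(2,(9,9)))
    c=max(cv2.findContours(m,0,1)[0],key=cv2.contourArea)[:,0,:];return c
def fit(X):
    from scipy.optimize import least_squares
    s=least_squares(lambda p:np.hypot(X[:,0]-p[0],X[:,1]-p[1])-p[2],[*X[:,:2].mean(0),40],loss="soft_l1",f_scale=1)
    return s.x
c=blob(85,275,385,165,275);print("lid",c.min(0),c.max(0))
c=c[~((c[:,0]>315)&(c[:,0]<345)&(c[:,1]>240))]
J=fit(onz("wrist",c,158,P));print("jar",J)
for nm,p,h in[("bar near",(339,228),190),("bar far",(333,523),190),("nearL",(308,228),190),("nearR",(372,228),190),("farL",(302,515),190),("farR",(364,515),190),("ridge",(78,340),95)]:
    print(nm,onz("wrist",a(*p),h,P)[0][:2])
X=onz("wrist",[a(339,228),a(333,523)],190,P);d=X[1]-X[0];print("bar yaw",np.degrees(np.arctan2(d[1],d[0])),"mid",X.mean(0),np.linalg.norm(d))
c=blob(85,125,195,185,245)
cc=c[(c[:,0]>150)];D=fit(onz("wrist",cc,103,P));print("dial",D)
X=onz("wrist",[b(98,338),b(248,382)],136,P);d=X[0]-X[1];print("dial line",X,np.degrees(np.arctan2(d[1],d[0])))
dots={1:[(122,272)],2:[(144,210),(165,183)],3:[(207,107),(205,153),(236,142)],4:[(290,100),(326,105),(284,138),(320,145)],5:[(390,137),(426,120),(367,168),(417,161),(394,193)],6:[(427,239),(461,225),(495,209),(441,275),(475,262),(510,248)]}
for k,v in dots.items():
    q=onz("wrist",[b(*p) for p in v],96,P).mean(0);print(k,q[:2],np.degrees(np.arctan2(*(q[:2]-D[:2])[::-1])),np.hypot(*(q[:2]-D[:2])))
v=J[:2]-D[:2];print("dist",np.hypot(*v),"grinder yaw",np.degrees(np.arctan2(v[1],v[0]))-90)
E
```

```text
lid [285 178] [373 266]
jar [554.53366069 -22.61574738  35.57274004]
bar near [531.53653264 -18.32635949]
bar far [580.41731707 -27.0243547 ]
nearL [530.751403   -23.19253772]
nearR [532.36641141 -13.14163496]
farL [578.19385066 -31.89437959]
farR [579.8509081  -21.71231582]
ridge [563.02757319 -80.02349281]
bar yaw -10.089776268616724 mid [555.97692485 -22.6753571  190.        ] 49.64862745005724
dial [ 531.02764127 -187.09591523   24.3917727 ]
dial line [[ 523.10243379 -210.31120361  136.        ]
 [ 537.11296552 -179.88194088  136.        ]] -114.72274003584336
1 [ 514.83909927 -224.76267067] -113.25722488746003 40.99821164405065
2 [ 500.72548205 -212.55306148] -139.96604652671914 39.57634582007053
3 [ 490.96339622 -194.77200728] -169.15387954098622 40.792966555073356
4 [ 492.7874408  -173.97396889] 161.0605816459479 40.42893032963774
5 [ 503.68849539 -155.01090785] 130.43381102726335 42.153014075149976
6 [ 523.83121488 -144.16254803] 99.51537579877304 43.53231640226159
dist 166.15131225673562 grinder yaw -8.133124407415664
```

Emit:
move_arm:
  deltas:
    - [-0.2, 0.3, 1, 0, 0, 1.3]
    - [0, 0, 1.8, 0, 0, 0]
    - [0, 0, 1.8, 0, 0, 0]
    - [0, 0, 1.8, 0, 0, 0]
    - [0, 0, 1.8, 0, 0, 0]
    - [0, 0, 1.8, 0, 0, 0]
    - [0, 0, 1.2, 0, 0, 0]
    - [0, 0, 1.0, 0, 0, 0]
    - [0, 0, 0.4, 0, 0, 0]
    - [0, 0, 0, 0, 0, 0]
  grip: 8.5

```text
time_s: 4.2
eef_pos: [555.5, -22.7, 162.6]
ee_rot: [-0.0, 0.095, 0.995, 0.0]
force: [-0.3, 0.2, -0.1]
grip_width: 0.993
```

Emit:
move_arm:
  deltas:
    - [0, 0, 0, 0, 0, 0]
    - [0, 0, 0, 0, 0, 0]
    - [0, 0, 0, 0, 0, 0]
    - [0, 0, 0, 0, 0, 0]
    - [0, 0, 0, 0, 0, 0]
    - [0, 0, 0, 0, 0, 0]
    - [0, 0, 0, 0, 0, 0]
    - [0, 0, 0, 0, 0, 0]
    - [0, 0, 0, 0, 0, 0]
    - [0, 0, 0, 0, 0, 0]
  grip: 0.8
  newtons: 40

```text
time_s: 5.2
eef_pos: [555.6, -22.5, 162.9]
ee_rot: [0.0, 0.094, 0.996, 0.0]
force: [1.2, 4.9, 2.8]
grip_width: 0.143
```

```bash
python3 - <<'E'
from h import *
s=ctrl.sense();print(s)
cv2.imwrite("pics/w2.png",eyes.capture("wrist"))
E
```

```text
{'time_s': 5.2, 'joints': array([-2.51507061e-01,  4.18574735e-01,  1.47100905e+00,  4.79510319e-04,
        1.25178803e+00, -1.63333942e+00]), 'dq': array([-0.00127038,  0.00091066,  0.00124947, -0.00242881, -0.00131582,
       -0.00048746]), 'tau': array([-2.74731942e+00, -4.36254752e+01, -2.42264950e+01, -1.20841172e+00,
       -1.04040590e-01,  2.39611999e-02]), 'eef_pos': array([555.57382748, -22.54507812, 162.89181217]), 'ee_rot': array([1.44666583e-04, 9.44163064e-02, 9.95532770e-01, 2.07598132e-04]), 'force': array([1.15639246, 4.90196994, 2.83609384]), 'wrist_torque': array([ 0.882859  , -0.12256422, -0.00199843]), 'grip_width': 0.14332782575350217}
```

View pics/w2.png

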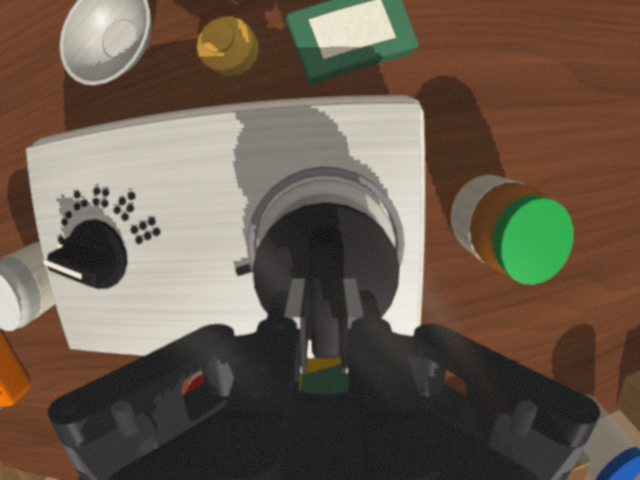

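Emit:
move_arm:
  deltas:
    - [0, 0.02, 0.2, 0, 0, 0]
    - [0, 0, 0.2, 0, 0, 0]
    - [0, 0, 0.2, 0, 0, 0]
    - [0, 0, 0.17, 0, 0, 0]
    - [0, 0, 0, 0, 0, 0]
    - [0, 0, 0, 0, 0, 0]
    - [0, 0, 0, 0, 0, 0]
    - [0, 0, 0, 0, 0, 0]
    - [0, 0, 0, 0, 0, 0]
    - [0, 0, 0, 0, 0, 0]

```text
time_s: 6.25
eef_pos: [555.7, -22.6, 155.3]
ee_rot: [0.0, 0.094, 0.996, 0.0]
force: [0.8, 5.0, 5.2]
grip_width: 0.142
```

```bash
python3 - <<'E'
from h import *
s=ctrl.sense();print(s)
cv2.imwrite("pics/w3.png",eyes.capture("wrist"))
E
```

```text
{'time_s': 6.25, 'joints': array([-2.51323500e-01,  4.25766419e-01,  1.48114755e+00,  1.13458074e-04,
        1.23416323e+00, -1.63292483e+00]), 'dq': array([-0.00167954, -0.00019652,  0.00037081, -0.00137485, -0.00042862,
        0.00071546]), 'tau': array([-2.77443722e+00, -4.21095693e+01, -2.31504929e+01, -1.18049160e+00,
       -2.35608481e-01,  2.46165617e-02]), 'eef_pos': array([555.656143  , -22.5630459 , 155.29324686]), 'ee_rot': array([2.62930224e-04, 9.44751137e-02, 9.95527189e-01, 1.26655086e-05]), 'force': array([0.84586626, 4.97916365, 5.18018513]), 'wrist_torque': array([ 0.84912602, -0.05590074,  0.05888096]), 'grip_width': 0.141806844163036}
```

View pics/w3.png

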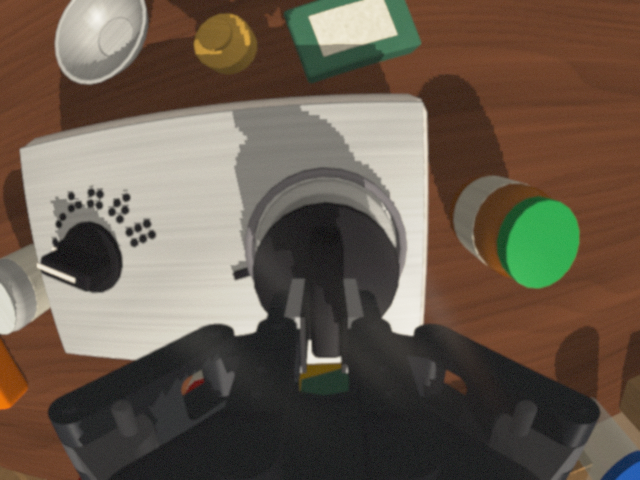

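Emit:
move_arm:
  deltas:
    - [0, 0, 0.05, 0, 0, 0]
    - [0, 0, 0, 0, 0, 4]
    - [0, 0, 0, 0, 0, 8]
    - [0, 0, 0, 0, 0, 8]
    - [0, 0, 0, 0, 0, 8]
    - [0, 0, 0, 0, 0, 8]
    - [0, 0, 0, 0, 0, 8]
    - [0, 0, 0, 0, 0, 8]
    - [0, 0, 0, 0, 0, 8]
    - [0, 0, 0, 0, 0, 6]

```text
time_s: 7.3
eef_pos: [556.2, -22.0, 155.1]
ee_rot: [0.001, 0.623, 0.782, 0.001]
force: [3.1, 6.2, 6.9]
grip_width: 0.145
```

```bash
python3 - <<'E'
from h import *
s=ctrl.sense();print(s)
cv2.imwrite("pics/w4.png",eyes.capture("wrist"))
E
```

```text
{'time_s': 7.3, 'joints': array([-0.250748  ,  0.42601972,  1.48122767,  0.00149116,  1.23252071,
       -0.47581395]), 'dq': array([ 1.50598379e-04, -2.27280474e-04, -2.09147740e-04,  6.00777975e-04,
        1.45882198e-04,  1.01212068e+00]), 'tau': array([ -4.54946727, -41.67102814, -22.26397991,  -2.05026112,
         0.10307933,  -1.0092824 ]), 'eef_pos': array([556.15482045, -21.99501727, 155.12719301]), 'ee_rot': array([5.43960028e-04, 6.23421798e-01, 7.81884860e-01, 1.01555205e-03]), 'force': array([3.07293612, 6.20219569, 6.90528903]), 'wrist_torque': array([ 1.44145336, -0.41004724,  0.1035747 ]), 'grip_width': 0.1445018301212721}
```

View pics/w4.png

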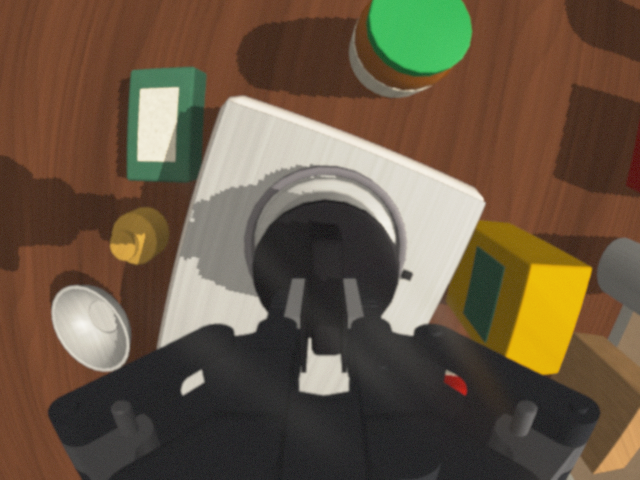

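Emit:
move_arm:
  deltas:
    - [0, 0, 0, 0, 0, 3]
    - [0, 0, 0, 0, 0, 2.5]
    - [0, 0, 0, 0, 0, 2]
    - [0, 0, 0, 0, 0, 1.5]
    - [0, 0, 0, 0, 0, 0]
    - [0, 0, 0, 0, 0, 0]
    - [0, 0, 0, 0, 0, 0]
    - [0, 0, 0, 0, 0, 0]
    - [0, 0, 0, 0, 0, 0]
    - [0, 0, 0, 0, 0, 0]

```text
time_s: 8.35
eef_pos: [556.2, -22.0, 155.1]
ee_rot: [0.001, 0.681, 0.733, 0.001]
force: [3.3, 7.9, 5.6]
grip_width: 0.145
```

```bash
python3 - <<'E'
from h import *
s=ctrl.sense();print(s)
E
```

```text
{'time_s': 8.35, 'joints': array([-2.50616260e-01,  4.26090370e-01,  1.48116164e+00,  1.33077854e-03,
        1.23232370e+00, -3.24705016e-01]), 'dq': array([-7.21383649e-05,  1.10459891e-03, -9.02072492e-06,  1.21885942e-03,
       -9.65280218e-04, -1.32535825e-03]), 'tau': array([ -4.92627963, -41.74585819, -22.19319105,  -1.90803364,
         0.17734393,   0.47588401]), 'eef_pos': array([556.22563867, -21.98254738, 155.11275086]), 'ee_rot': array([5.86340636e-04, 6.80594267e-01, 7.32659561e-01, 1.03315967e-03]), 'force': array([3.31079414, 7.92429219, 5.566979  ]), 'wrist_torque': array([ 1.34504695, -0.52549255,  0.47717068]), 'grip_width': 0.1449974218701066}
```

Emit:
move_arm:
  deltas:
    - [0, 0, 0, 0, 0, 1]
    - [0, 0, 0, 0, 0, 0]
    - [0, 0, -0.2, 0, 0, 0]
    - [0, 0, -0.2, 0, 0, 0]
    - [0, 0, -0.2, 0, 0, 0]
    - [0, 0, -0.2, 0, 0, 0]
    - [0, 0, 0, 0, 0, 0]
    - [0, 0, 0, 0, 0, 0]
    - [0, 0, 0, 0, 0, 0]
    - [0, 0, 0, 0, 0, 0]

```text
time_s: 9.35
eef_pos: [556.0, -22.0, 162.6]
ee_rot: [0.0, 0.687, 0.727, 0.001]
force: [2.7, 7.7, 3.5]
grip_width: 0.145
```

```bash
python3 - <<'E'
from h import *
s=ctrl.sense();print(s)
cv2.imwrite("pics/w5.png",eyes.capture("wrist"))
E
```

```text
{'time_s': 9.35, 'joints': array([-2.50617569e-01,  4.19139181e-01,  1.47102809e+00,  1.17123545e-03,
        1.25018794e+00, -3.07443844e-01]), 'dq': array([-0.00026215,  0.00087637,  0.000299  ,  0.00186797, -0.00025972,
       -0.00018685]), 'tau': array([ -4.91495579, -43.54121804, -23.28403473,  -1.84021097,
         0.41986129,   0.62083259]), 'eef_pos': array([556.04033672, -21.97705869, 162.57830939]), 'ee_rot': array([2.71466573e-04, 6.86866611e-01, 7.26783026e-01, 7.86213576e-04]), 'force': array([2.73771772, 7.7360343 , 3.4934773 ]), 'wrist_torque': array([ 1.32856252, -0.59247685,  0.63299189]), 'grip_width': 0.14527492640186268}
```

View pics/w5.png

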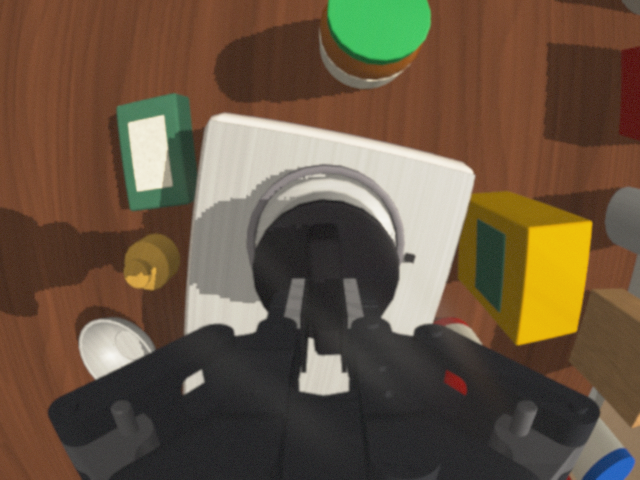

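Emit:
move_arm:
  deltas:
    - [0, 0, 0, 0, 0, 0]
    - [0, 0, 0, 0, 0, 0]
    - [0, 0, 0, 0, 0, 0]
    - [0, 0, 0, 0, 0, 0]
    - [0, 0, 0, 0, 0, 0]
    - [0, 0, -1, 0, 0, 0]
    - [0, 0, -2, 0, 0, 0]
    - [0, 0, -3, 0, 0, 0]
    - [0, 0, -3, 0, 0, 0]
    - [0, 0, -3, 0, 0, 0]
  grip: 6

```text
time_s: 10.4
eef_pos: [555.3, -22.6, 284.7]
ee_rot: [0.0, 0.687, 0.726, 0.0]
force: [0.2, 0.1, -1.1]
grip_width: 0.703
```

```bash
python3 - <<'E'
from h import *
s=ctrl.sense();print(s)
P=eyes.camera_params("wrist");cv2.imwrite("pics/w6.png",eyes.capture("wrist"))
np.savez("w6.npz",K=P["K"],T=P["camera_from_world"])
E
```

```text
{'time_s': 10.4, 'joints': array([-2.51380164e-01,  3.42300888e-01,  1.26190385e+00, -1.55412012e-04,
        1.53664908e+00, -3.06471684e-01]), 'dq': array([ 4.87544916e-04, -1.16065044e-01, -6.04250319e-01,  4.90478542e-04,
        7.14284438e-01, -6.34526379e-05]), 'tau': array([ 2.11626068e-01, -4.37550974e+01, -2.50374198e+01, -6.91531623e-04,
       -8.78049061e-01, -2.69500799e-05]), 'eef_pos': array([555.33556622, -22.58779527, 284.68162244]), 'ee_rot': array([3.60717374e-04, 6.87361247e-01, 7.26315616e-01, 1.11292126e-04]), 'force': array([ 0.21292313,  0.13602087, -1.13249639]), 'wrist_torque': array([-0.00811882,  0.04045366, -0.00550612]), 'grip_width': 0.7027887525839441}
```

View pics/w6.png

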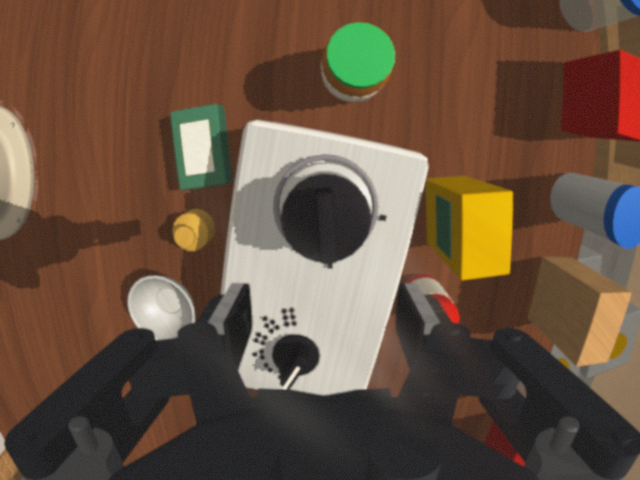

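```bash
python3 - <<'E'
from h import *
t=cv2.imread("pics/w6.png")
a=cv2.resize(t[150:280,255:405],None,fx=4.5,fy=4.5,interpolation=cv2.INTER_CUBIC)
s=eyes.capture("side");cv2.imwrite("pics/side1.png",s)
s0=cv2.imread("pics/side0.png")
f=lambda i:cv2.resize(i[170:240,290:360],None,fx=5.7,fy=5.7,interpolation=cv2.INTER_CUBIC)
cv2.imwrite("pics/w6a.png",a);cv2.imwrite("pics/sidecmp.png",np.hstack([f(s0),f(s)]))
E
```

```text
(no output)
```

View pics/w6a.png

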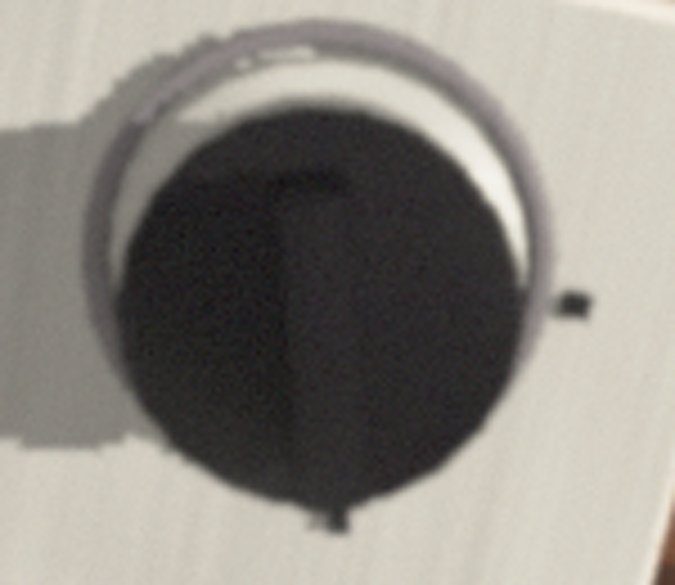

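View pics/sidecmp.png

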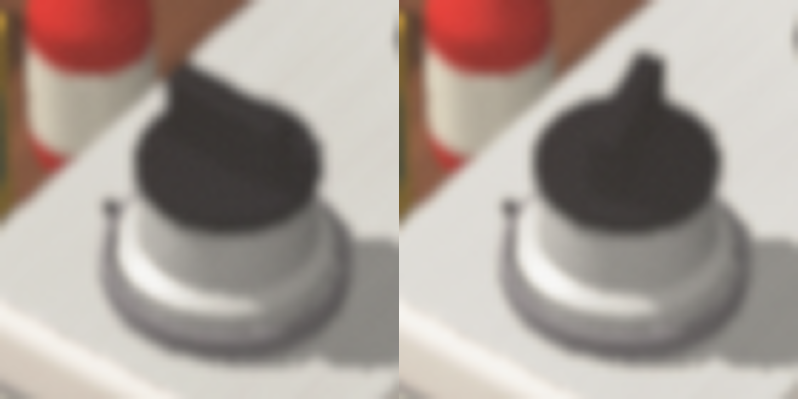

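Emit:
move_arm:
  deltas:
    - [-2.7, -0.55, 0, 0, 0, 0]
    - [-2.8, -0.55, 0, 0, 0, 0]
    - [-2.8, -0.55, 0, 0, 0, 0]
    - [-2.8, -0.55, 0, 0, 0, 0]
    - [-2.8, -0.55, 0, 0, 0, 0]
    - [-2.6, -0.55, 0, 0, 0, 0]
    - [0, 0, 0, 0, 0, 7]
    - [0, 0, 1, 0, 0, 7]
    - [0, 0, 1.5, 0, 0, 7]
    - [0, 0, 1.5, 0, 0, 7]

```text
time_s: 11.5
eef_pos: [531.5, -189.2, 242.0]
ee_rot: [-0.0, 0.844, 0.536, -0.0]
force: [-0.2, -0.4, -0.2]
grip_width: 0.701
```

```bash
python3 - <<'E'
from h import *
z=np.load("w6.npz");P={"K":z["K"],"camera_from_world":z["T"]}
a=lambda u,v:(255+u/4.5-.39,150+v/4.5-.39)
X=onz("wrist",[a(315,195),a(328,500)],190,P);d=X[1]-X[0];print(X,np.degrees(np.arctan2(d[1],d[0])))
print(onz("wrist",[a(572,305),a(337,520)],95,P))
s=ctrl.sense();print(s)
P=eyes.camera_params("wrist");cv2.imwrite("pics/w7.png",eyes.capture("wrist"))
np.savez("w7.npz",K=P["K"],T=P["camera_from_world"])
E
```

```text
[[553.89581004   3.89157193 190.        ]
 [558.83561577 -46.07565051 190.        ]] -84.35403224875982
[[612.34060121 -31.03395856  95.        ]
 [564.06481615 -83.21770302  95.        ]]
{'time_s': 11.5, 'joints': array([-5.49565804e-01,  3.79797389e-01,  1.31824882e+00, -1.08458178e-04,
        1.44371175e+00, -1.10772715e-01]), 'dq': array([ 4.92374849e-04,  7.68047618e-02,  2.87502400e-01,  2.39284495e-04,
       -3.54934134e-01,  1.21340096e+00]), 'tau': array([-4.14682890e-02, -4.62023485e+01, -2.80130678e+01, -2.74461643e-03,
        4.90784291e-01, -1.62125353e+00]), 'eef_pos': array([ 531.45305886, -189.1722075 ,  241.99378666]), 'ee_rot': array([-5.05849132e-05,  8.44048202e-01,  5.36267306e-01, -8.46527629e-05]), 'force': array([-0.15219136, -0.44512723, -0.20670824]), 'wrist_torque': array([ 0.03405574, -0.047947  , -0.04731243]), 'grip_width': 0.7007059527313642}
```

View pics/w7.png

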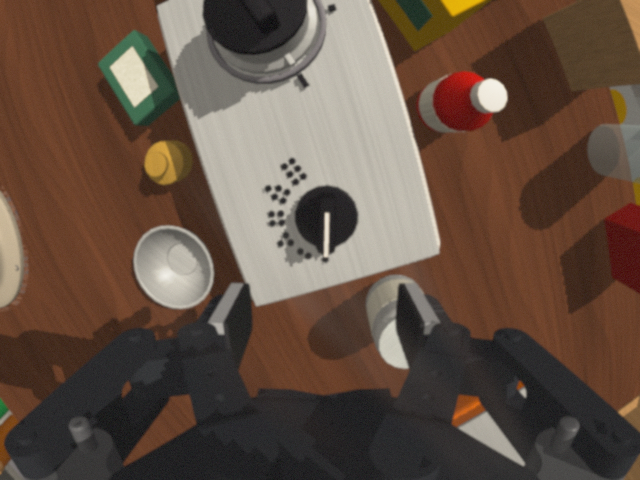

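```bash
python3 - <<'E'
from h import *
t=cv2.imread("pics/w7.png")
cv2.imwrite("pics/w7b.png",cv2.resize(t[150:270,255:375],None,fx=5,fy=5,interpolation=cv2.INTER_CUBIC))
s=ctrl.sense();print(s["eef_pos"],s["joints"])
E
```

```text
[ 530.68226378 -188.6741692   239.31798257] [-5.49537754e-01  3.81844237e-01  1.32222848e+00 -8.43607216e-05
  1.44201917e+00 -1.04931819e-01]
```

View pics/w7b.png

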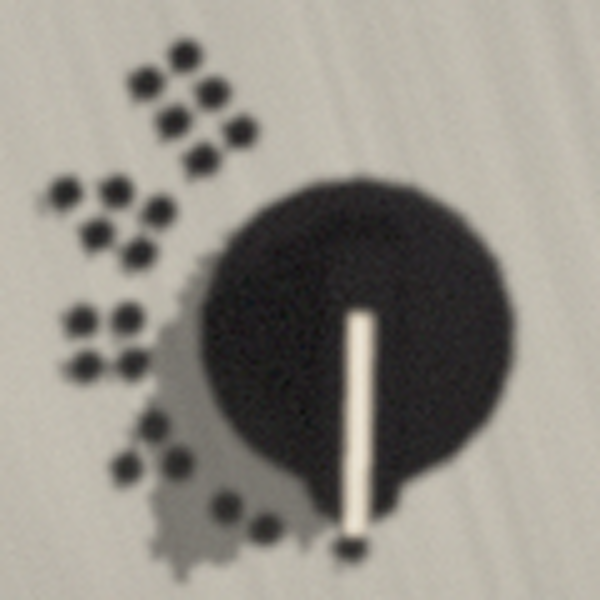

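```bash
python3 - <<'E'
from h import *
from scipy.optimize import least_squares
z=np.load("w7.npz");P={"K":z["K"],"camera_from_world":z["T"]}
b=lambda u,v:(255+u/5-.4,150+v/5-.4)
fit=lambda X,r=43:least_squares(lambda p:np.hypot(X[:,0]-p[0],X[:,1]-p[1])-p[2],[531,-190,r]).x
D=fit(onz("wrist",[b(205,340),b(512,340),b(360,180),b(470,440),b(250,430),b(465,220),b(250,225)],103,P),27);print("disc",D)
dots={1:[(350,548)],2:[(227,506),(265,529)],3:[(154,426),(127,468),(178,463)],4:[(81,321),(127,319),(86,367),(132,363)],5:[(65,192),(117,191),(159,211),(97,234),(139,254)],6:[(185,56),(147,83),(212,92),(174,122),(241,131),(203,160)]}
G=np.array([onz("wrist",[b(*p) for p in v],96,P).mean(0) for v in dots.values()])
C=fit(G);print("dots circle",C,np.degrees(np.arctan2(G[:,1]-C[1],G[:,0]-C[0])))
X=onz("wrist",[b(355,535),b(362,312)],136,P);d=X[0]-X[1];print("line",X,np.degrees(np.arctan2(d[1],d[0])))
E
```

```text
disc [ 533.64042827 -190.08867952   25.68727616]
dots circle [ 534.26810291 -186.59869862   43.26564864] [-116.20415731 -141.75791445 -168.45800848  163.61986661  134.19629284
  103.564806  ]
line [[ 522.25319981 -211.85049927  136.        ]
 [ 537.89333714 -180.81513394  136.        ]] -116.74562083322044
```

Emit:
move_arm:
  deltas:
    - [0, 0.2, 1, 0, 0, 0]
    - [0, 0, 1.8, 0, 0, 0]
    - [0, 0, 1.8, 0, 0, 0]
    - [0, 0, 1.8, 0, 0, 0]
    - [0, 0, 1.8, 0, 0, 0]
    - [0, 0, 1.8, 0, 0, 0]
    - [0, 0, 1.2, 0, 0, 0]
    - [0, 0, 1.0, 0, 0, 0]
    - [0, 0, 0.5, 0, 0, 0]
    - [0, 0, 0, 0, 0, 0]

```text
time_s: 12.55
eef_pos: [533.5, -190.0, 115.4]
ee_rot: [-0.0, 0.842, 0.539, -0.0]
force: [-0.6, -0.9, 0.7]
grip_width: 0.701
```

```bash
python3 - <<'E'
from h import *
s=ctrl.sense();print(s)
P=eyes.camera_params("wrist");cv2.imwrite("pics/w8.png",eyes.capture("wrist"))
E
```

```text
{'time_s': 12.55, 'joints': array([-5.48953925e-01,  4.88795624e-01,  1.49609451e+00,  1.99504118e-05,
        1.15710342e+00, -1.15976958e-01]), 'dq': array([-0.00052759, -0.01433917, -0.01753774, -0.00153971,  0.01160473,
        0.00242754]), 'tau': array([-1.72016263e-02, -4.66885400e+01, -2.36989099e+01,  5.66699737e-05,
       -1.28079811e-01, -1.13733590e-02]), 'eef_pos': array([ 533.45205835, -189.95798575,  115.36233755]), 'ee_rot': array([-1.84236963e-04,  8.42490990e-01,  5.38710396e-01, -7.95068581e-05]), 'force': array([-0.61378939, -0.94167869,  0.71255004]), 'wrist_torque': array([-0.00637103, -0.01658634, -0.00074723]), 'grip_width': 0.7007378884796777}
```

View pics/w8.png

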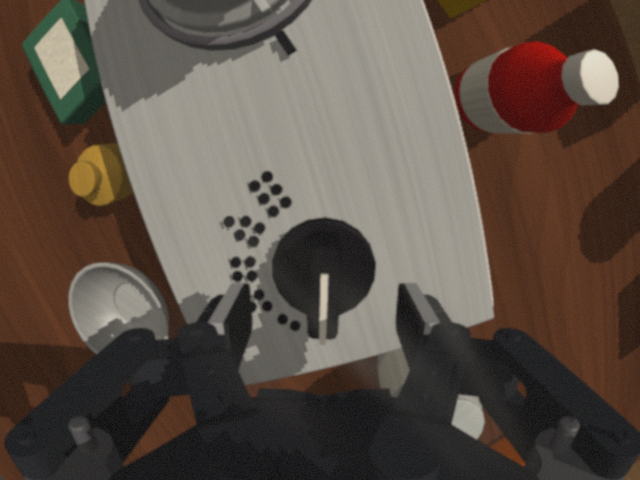

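Emit:
move_arm:
  deltas:
    - [0, 0, 0.3, 0, 0, 0.5]
    - [0, 0, 0.4, 0, 0, 0]
    - [0, 0, 0, 0, 0, 0]
    - [0, 0, 0, 0, 0, 0]
    - [0, 0, 0, 0, 0, 0]
    - [0, 0, 0, 0, 0, 0]
    - [0, 0, 0, 0, 0, 0]
    - [0, 0, 0, 0, 0, 0]
    - [0, 0, 0, 0, 0, 0]
    - [0, 0, 0, 0, 0, 0]
  grip: 0.8
  newtons: 40

```text
time_s: 13.6
eef_pos: [533.4, -189.9, 108.5]
ee_rot: [-0.0, 0.845, 0.535, -0.0]
force: [0.7, -0.3, -3.2]
grip_width: 0.148
```

```bash
python3 - <<'E'
from h import *
s=ctrl.sense();print(s)
P=eyes.camera_params("wrist");cv2.imwrite("pics/w9.png",eyes.capture("wrist"))
E
```

```text
{'time_s': 13.6, 'joints': array([-5.48959312e-01,  4.96395371e-01,  1.50377605e+00, -5.30702190e-07,
        1.14171452e+00, -1.06641567e-01]), 'dq': array([-1.74883284e-04,  5.19679498e-04, -1.37504279e-03, -6.04609741e-04,
       -1.74277909e-04, -1.64521790e-06]), 'tau': array([ 1.10551429e-01, -4.90828764e+01, -2.47960711e+01, -1.00527587e-01,
        4.01372253e-02, -1.65469917e-01]), 'eef_pos': array([ 533.3959836 , -189.93329215,  108.48683997]), 'ee_rot': array([-1.31446716e-04,  8.44995584e-01,  5.34773262e-01, -6.50012480e-05]), 'force': array([ 0.70197731, -0.31386554, -3.16837118]), 'wrist_torque': array([ 0.01287022, -0.02318982, -0.18104514]), 'grip_width': 0.14763346443008782}
```

View pics/w9.png

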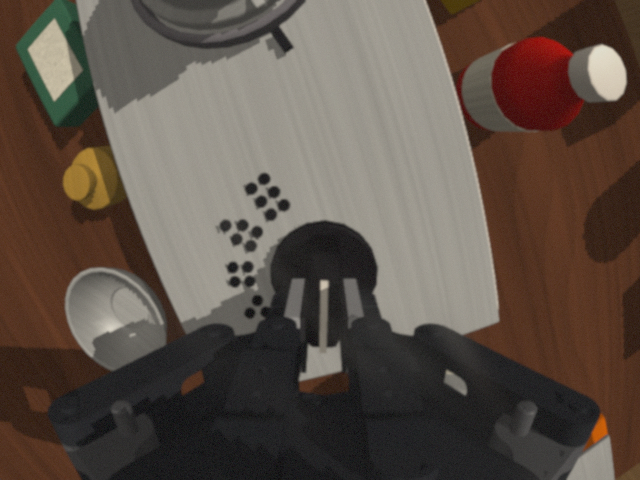

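Emit:
move_arm:
  deltas:
    - [0, 0, 0, 0, 0, 4]
    - [0, 0, 0, 0, 0, 8]
    - [0, 0, 0, 0, 0, 8]
    - [0, 0, 0, 0, 0, 8]
    - [0, 0, 0, 0, 0, 8]
    - [0, 0, 0, 0, 0, 8]
    - [0, 0, 0, 0, 0, 8]
    - [0, 0, 0, 0, 0, 8]
    - [0, 0, 0, 0, 0, 8]
    - [0, 0, 0, 0, 0, 8]

```text
time_s: 14.65
eef_pos: [533.5, -190.1, 108.5]
ee_rot: [0.0, 0.995, -0.101, -0.0]
force: [-0.4, -1.4, -4.1]
grip_width: 0.146
```

Emit:
move_arm:
  deltas:
    - [0, 0, 0, 0, 0, 6]
    - [0, 0, 0, 0, 0, 4]
    - [0, 0, 0, 0, 0, 1]
    - [0, 0, 0, 0, 0, 0]
    - [0, 0, 0, 0, 0, 0]
    - [0, 0, 0, 0, 0, 0]
    - [0, 0, 0, 0, 0, 0]
    - [0, 0, 0, 0, 0, 0]
    - [0, 0, 0, 0, 0, 0]
    - [0, 0, 0, 0, 0, 0]

```text
time_s: 15.65
eef_pos: [533.4, -190.0, 108.5]
ee_rot: [0.0, 0.981, -0.194, -0.0]
force: [1.0, -1.5, -5.3]
grip_width: 0.146
```

```bash
python3 - <<'E'
from h import *
s=ctrl.sense();print(s)
P=eyes.camera_params("wrist");cv2.imwrite("pics/w10.png",eyes.capture("wrist"))
E
```

```text
{'time_s': 15.65, 'joints': array([-5.48965885e-01,  4.96380033e-01,  1.50368647e+00, -1.36180511e-04,
        1.14162205e+00,  1.41165440e+00]), 'dq': array([-0.0015435 ,  0.00104888, -0.00035118, -0.00094444, -0.00068843,
        0.00265743]), 'tau': array([ 8.19106065e-01, -4.99999380e+01, -2.49785811e+01,  3.29013057e-01,
        2.91577633e-01,  3.32948752e-02]), 'eef_pos': array([ 533.4365665 , -190.00255403,  108.5262545 ]), 'ee_rot': array([ 4.14506045e-05,  9.81070206e-01, -1.93652382e-01, -6.64376532e-05]), 'force': array([ 1.02046319, -1.46231809, -5.26385584]), 'wrist_torque': array([-0.3164274 , -0.02137138,  0.02602346]), 'grip_width': 0.14558570925706288}
```

View pics/w10.png

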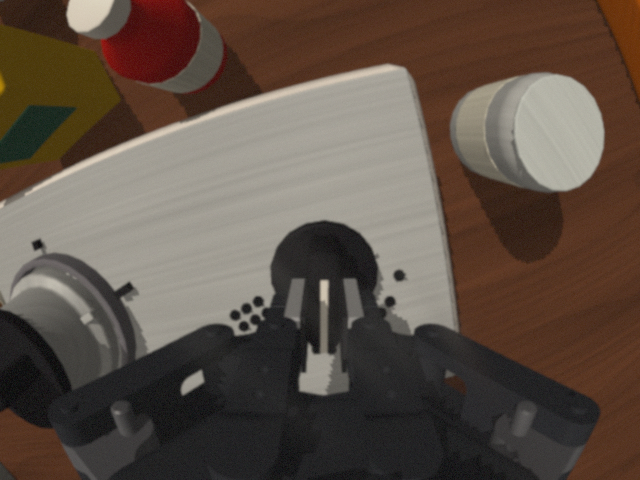

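Emit:
move_arm:
  deltas:
    - [0, 0, 0, 0, 0, 0]
    - [0, 0, 0, 0, 0, 0]
    - [0, 0, 0, 0, 0, 0]
    - [0, 0, 0, 0, 0, 0]
    - [0, 0, 0, 0, 0, 0]
    - [0, 0, -1, 0, 0, 0]
    - [0, 0, -2, 0, 0, 0]
    - [0, 0, -3, 0, 0, 0]
    - [0, 0, -4, 0, 0, 0]
    - [0, 0, -4, 0, 0, 0]
  grip: 6

```text
time_s: 16.7
eef_pos: [533.2, -189.8, 250.9]
ee_rot: [0.0, 0.981, -0.194, 0.0]
force: [0.5, -1.0, 0.4]
grip_width: 0.702
```

```bash
python3 - <<'E'
from h import *
s=ctrl.sense();print(s["eef_pos"],s["force"],s["joints"])
P=eyes.camera_params("wrist");im=eyes.capture("wrist");cv2.imwrite("pics/w11.png",im)
np.savez("w11.npz",K=P["K"],T=P["camera_from_world"])
cv2.imwrite("pics/side2.png",eyes.capture("side"))
E
```

```text
[ 533.19776235 -189.79226629  250.88567665] [ 0.51925081 -1.04326074  0.41838331] [-5.48960513e-01  3.79402028e-01  1.29602741e+00  6.29953575e-05
  1.46587044e+00  1.41174292e+00]
```

View pics/w11.png

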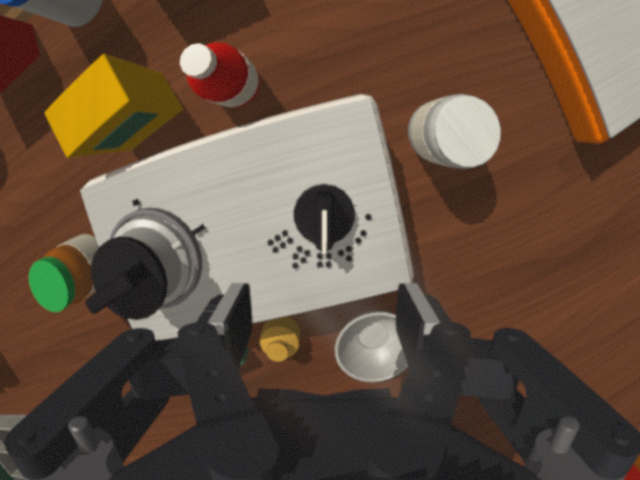

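View pics/side2.png

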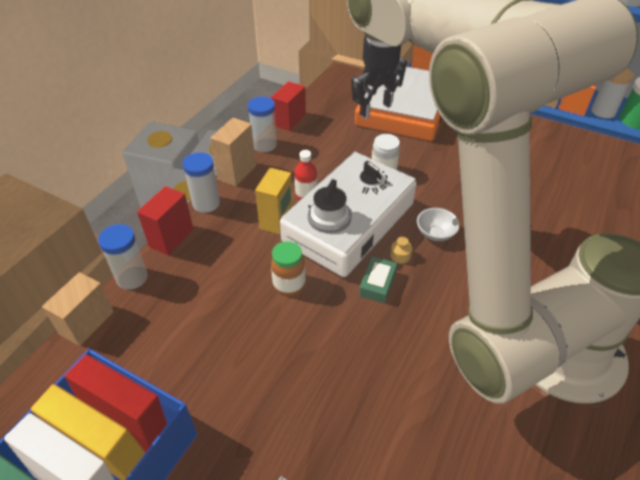

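```bash
python3 - <<'E'
from h import *
z=np.load("w11.npz");P={"K":z["K"],"camera_from_world":z["T"]}
im=cv2.imread("pics/w11.png");m=np.zeros(im.shape[:2],np.uint8)
sub=im[205:258,310:340].min(2);  
cv2.imwrite("pics/w11z.png",cv2.resize(im[180:280,260:390],None,fx=5,fy=5,interpolation=cv2.INTER_CUBIC))
X=onz("wrist",[(324.5,253),(324,211)],136,P);d=X[0]-X[1];y=np.arctan2(d[1],d[0]);print(X,np.degrees(y),"turned from -115.7:",((np.radians(-115.7)-y)%(2*np.pi)))
E
```

```text
[[ 510.68184775 -182.64844295  136.        ]
 [ 541.99861367 -195.06680471  136.        ]] 158.36967560856658 turned from -115.7: 1.4997670879373057
```

View pics/w11z.png

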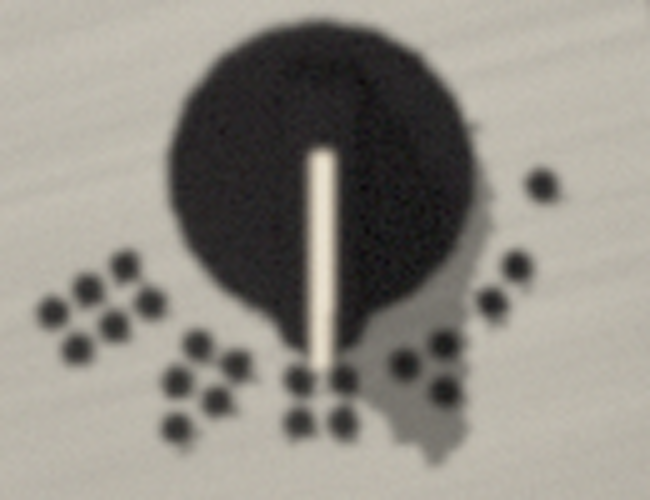

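The pointer's white line ends at the four-dot group (zoom pixel 320, 370). The measured turn is 1.50 rad and the arm is clear, so I'm handing in.

```bash
python3 -c "
from rig import order
print(order.finish_job())"
```

```text
the job is handed in; nothing more can be done
None
```

The jar is locked and the dial is clicked in at the four-dot mark. I handed the job in at about 17 s of the 64 s allowed; the hand-in reports no verdict.

- **Jar:** I gripped the bar, pressed it down about 7.5 mm and turned it clockwise until the torque rose at the stop. It came back up before I let go. The wrist picture showed the bar turned by 1.30 rad, pointing at the long ridge. In the side view the lid stood at its original height.
- **Dial:** It started at one dot, and I turned it 1.5 rad clockwise. Almost no torque was left before I let go. The picture afterwards showed the pointer at the four dots, 1.50 rad from the start.
- **Surroundings:** The gripper was open and clear, about 115 mm above the top of the dial's bar. All the goods looked in place in the last side view, though I did not measure their positions.
- **Measurement disagreement:** The dial's axis came out up to about 3.5 mm apart depending on the feature used (disc edge or dots). The grip was still well centred, with side forces of about 1 N.

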